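# Slide the heat-spreader plate off the preheater and lay it on the driver board

### The arm

A 7-joint arm with a two-finger parallel gripper is mounted at the origin on the work surface. World frame = base frame: x ahead of the robot, y to its left, z up, the work surface at z = 0. Lengths are in m, angles in rad, forces in N, time in s.
With the tool pointing down it reaches from about 0.425 to 0.925 m from the base axis. Payload 6.8 kg.
Tool frame: the origin (TCP) lies midway between the tips of the shut fingers; the grasp point (between the pads) lies 19 mm behind it; z points along the fingers, y is the direction in which the jaws open and shut (so a half turn about z gives the same grasp; the last joint's range is limited). The gripper opens to 88 mm and grips with 3 to 60 N. Pads are 20 mm wide; open, the fingers measure 115 mm over their backs; the gripper's body (75 mm by 178 mm) begins 61 mm behind the grasp point.
Start: joints at [-0.108, 0.477, 0.022, 1.555, -0.011, 1.109, -0.083], TCP at [0.675, 0, 0.223] pointing down, gripper open.
Joint ranges: [-2.96, 2.96], [-0.34, 2.1], [-1.41, 1.46], [0.24, 2.44], [-1.37, 4.51], [0.17, 1.92], [-2.96, 2.96]. Speed limits (rad/s): [2.39, 2.39, 3.14, 3.14, 3.14, 3.14, 3.14].

### API

Orientations are given as [roll, pitch, yaw] about the fixed x, y, z axes, in that order (R = Rz(yaw) Ry(pitch) Rx(roll)).
In Python, from rig import robot gives the robot as it stands. The module is installed in compiled form; this text tells all that it offers.
- The arm moves only by the tool jog_arm, never from a script. Its arguments are lists of equal length, an entry for each row: "linear": the shift along the tool's x, y, z in m, a list of three; "rot": the turn, a rotation vector about the tool's x, y, z in rad, a list of three. In form: {"linear": [[dx, dy, dz], ...], "rot": [[ax, ay, az], ...]}. A call has exactly 10 rows; each row is the pose to reach, as a shift and turn from the pose commanded when the call began, along the tool's axes at that moment; what a row does not reach only later rows make up. A row lasts 1/8 s, in which the tool goes at most 62.5 mm and 10.7 degrees, less where a joint would pass 70% of its speed; a pose out of reach is approached as far as the arm can. A call with a gripper value outside its range is refused whole. "gripper" is the opening, from -1 (shut) to 1 (fully open), set as the call begins (left out, the last holds). The fingers move at their own pace and stop on an object; "newtons" is the grip in N (left out, the last holds). Time passes only in rows, so rows that repeat a pose let the fingers close, or fill a call up. It gives the time, the measured TCP pose, the force and the opening at its end, in the units of the state.
- robot.sense(): the state, without advancing time (a new reading comes with each control period).
- robot.snapshot(name): name is "scene" or "side" or "wrist"; returns a dict with "frame" (400x640x3 uint8, blue, green, red), "fov_y" (degrees; the focal length in pixels is half the picture's height over the tangent of half this angle, whatever the lens; pixels are square), "cx", "cy" (the principal point, pixels), "origin" and "attitude" of the camera in the world. Camera axes: x right, y up, looking along -z (the intrinsics and any distortion apply to the point x, -y, -z); pixel columns grow to the right and rows downward; lengths in m; the calibration is good to about 2 mm. A picture is of the moment at which its call begins. There is no depth.
- robot.job_done(): hands the job in, once; it reports no verdict.
The state is a dict: "time": time; "joints": joint angles; "qvel": joint speeds; "joint_efforts": joint torques, N m; "tcp_pos": TCP position; "orientation": TCP orientation; "ft_force": force on the tool from outside, world axes, zero at the start; "ft_torque": the same for the moment, N m; "width": finger opening in m.
Only numpy, scipy, OpenCV 4.12 (cv2) and the standard library are available. Lean on these libraries where they do the work, as an engineer would, in place of code of your own. Each camera call takes 0.05 s, during which the arm holds its last target.

### The job

On the preheater lie two aluminium plates, each down between its guide rails: a plain flat heat-spreader plate and a finned heat sink. Slide the plain plate along its lane towards the robot until well over a quarter of it, but less than half, sticks out beyond the preheater's front edge while it still lies flat, then grip the part that sticks out, lift the plate clear, and lay it flat on the raised aluminium pedestal of the green driver board, centred and lengthwise along the pedestal, without dropping it. Leave the finned heat sink where it is.

Things in the scene. Friction and masses are not known exactly. Their poses are not given: they have to be found in the camera images.
- heat_plate: Plain flat aluminium plate, 120 (its x) x 50 (y) x 6 mm, about 0.1 kg, loose. Origin: centre of its underside. Starts in either lane of the preheater, x along the lane, front end 5 to 17 mm behind the preheater's front edge. The rails, level with its top, keep fingers off its sides until it sticks out. Slides easily when pushed at its rear end, behind which 33 to 45 mm of lane is free.
- finned_sink: Finned aluminium heat sink, a bystander: base 120 x 50 x 6 mm with five lengthwise fins, 18 mm high in all, loose. Origin: centre of its underside. It lies in the other lane and is to stay there.
- preheater: Cold bench preheater, fixed flat box with dark top, 170 (its x) x 190 (y) mm. Origin: centre of its underside, on the bench; its -x side is the front, facing the robot. Flat top 60 mm above the bench, with two lanes along x centred at y = +45 and -45 mm, each 54 mm wide and open at both ends, between full-length rails 6 mm high (middle one 36 mm wide, outer ones 23 mm).
- driver_board: Green circuit board fixed to the bench, 170 (its x) x 120 (y) mm, with parts up to 15 mm high; in its middle an aluminium pedestal 110 (x) x 38 (y) mm, its flat top 45 mm above the bench. Origin: on the bench, straight below the pedestal's middle. Board and preheater lie left and right of the robot, either way round.
Things that resemble listed ones, but are neither listed nor needed, are in the scene too. Of the things that look like the heat_plate, the smallest one is meant.

How it is judged:
By the outcome, as a careful person would: the job done as asked, in the order asked, and still so for the second after the job is handed in, with the robot touching nothing.
It also fails if it takes over 56 s, if anything falls off the work surface, if the arm or the gripper's body presses on something with over 40 N, if the wrist force passes 120 N, or if a joint passes its speed limit or range.

## Working session

There is one attempt and no reset: what is moved stays moved. The work goes in short steps, Python scripts to look and compute and a tool call to move; the robot and the scene stay as the last step left them, time stands still between calls to the robot, and variables do not carry over. Pictures are saved under pics/ and viewed, and the job is handed in when it is done.

Besides the shell and the picture viewer there is one more tool, called after ">>>" by a JSON object that holds its "name" and its "arguments", one argument or row to a line. jog_arm: Moves the arm, as the interface text tells. Its arguments: {"type":"object","properties":{"linear":{"type":"array"},"rot":{"type":"array"},"gripper":{"type":"number"},"newtons":{"type":"number"}},"required":["linear","rot"]}

```bash
mkdir -p pics; python3 - <<'E'
from rig import robot
import cv2
s=robot.sense()
for k,v in s.items(): print(k,v)
for n in ["scene","side","wrist"]:
    p=robot.snapshot(n); cv2.imwrite(f"pics/{n}0.png",p["frame"])
    print(n,{k:v for k,v in p.items() if k!="frame"})
E
```

```text
time 0.0
joints [-0.10811801  0.47775881  0.02232683  1.55644398 -0.0114802   1.10930001
 -0.08310936]
qvel [-0.00055013 -0.00150606  0.00183588 -0.000821    0.00050524  0.00102269
  0.00130035]
joint_efforts [-1.31144458e-03 -5.82851672e+01  1.53386436e+00 -2.72606850e+01
 -5.43364382e-02  1.69422745e-02  2.21527275e-04]
tcp_pos [ 6.74398131e-01 -1.21734148e-06  2.21712327e-01]
orientation [-3.13981633e+00  1.42882495e-04  1.57084708e+00]
ft_force [-0.25567809  0.28194206  0.68550239]
ft_torque [ 0.01073968 -0.01041742 -0.0004807 ]
width 0.0879812859076486
scene {'fov_y': 42.56596146462011, 'cx': 323.7855063293603, 'cy': 193.71040879487714, 'origin': array([0.92216036, 0.9850543 , 1.00063928]), 'attitude': array([ 0.82633475, -0.00424965,  2.66199103])}
side {'fov_y': 45.91211074766332, 'cx': 316.0185144199725, 'cy': 203.39304249236875, 'origin': array([0.27869664, 0.90586502, 0.77161406]), 'attitude': array([ 0.85998625,  0.01026026, -2.9238633 ])}
wrist {'fov_y': 69.58171326093999, 'cx': 317.0229854190026, 'cy': 196.2423189446703, 'origin': array([0.67513094, 0.06736619, 0.38467759]), 'attitude': array([-0.25059584,  0.0017657 , -0.00052664])}
```

View pics/scene0.png

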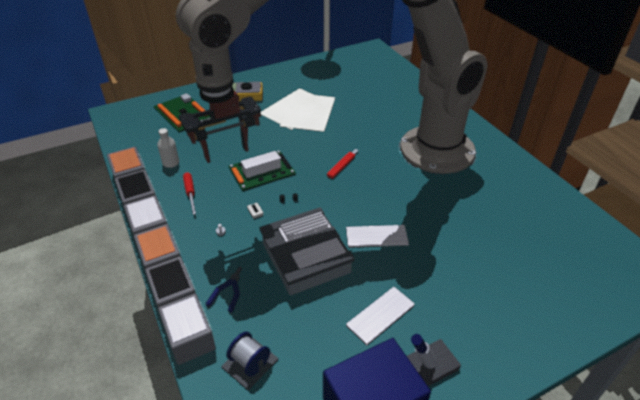

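View pics/side0.png

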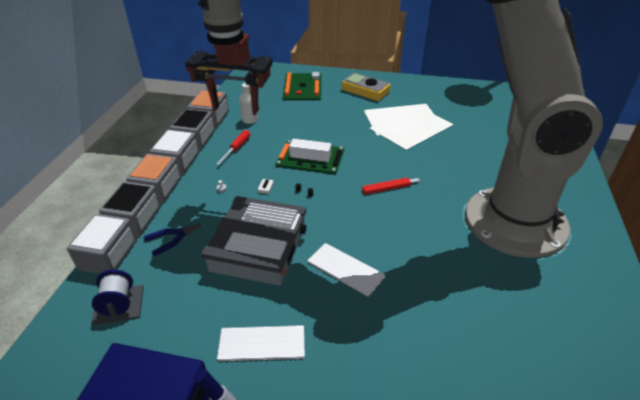

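View pics/wrist0.png

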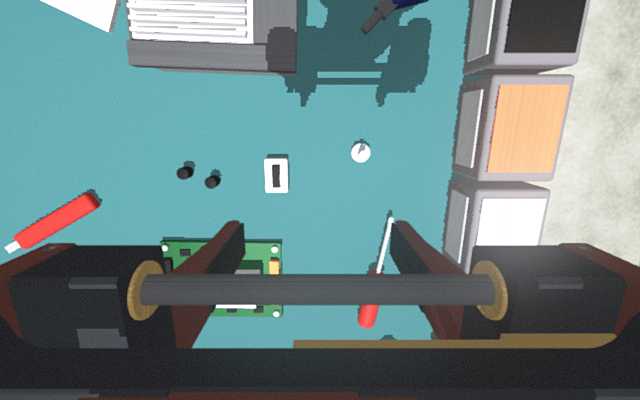

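The scene view shows the preheater on the robot's left at about (305,250), with the finned sink in its near-robot-axis lane and the plain plate in the +y lane. The board with the pedestal is at about (262,168). Two decoy plates lie on the bench. Next I'll zoom in.

```bash
python3 - <<'E'
import cv2
a=cv2.imread("pics/scene0.png"); b=cv2.imread("pics/side0.png")
def crop(i,x,y,w,h,f,n): 
    c=cv2.resize(i[y:y+h,x:x+w],None,fx=f,fy=f,interpolation=cv2.INTER_CUBIC); c=cv2.convertScaleAbs(c,alpha=1.6,beta=15); cv2.imwrite("pics/"+n,c)
crop(a,220,140,140,160,3.75,"sc_c.png"); crop(b,195,130,155,155,3.8,"si_c.png")
E
```

```text
(no output)
```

View pics/sc_c.png

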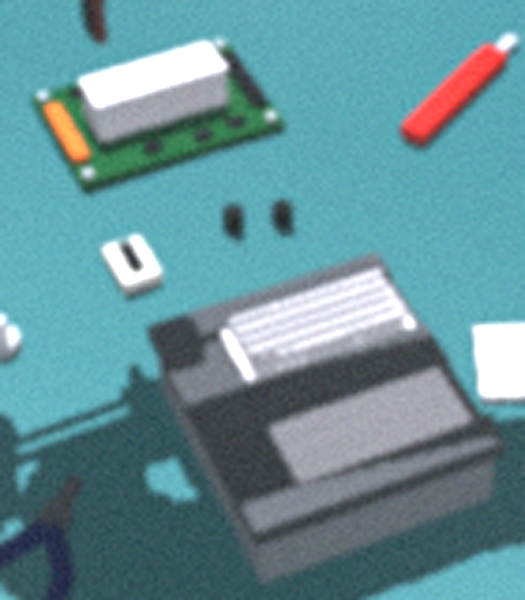

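View pics/si_c.png

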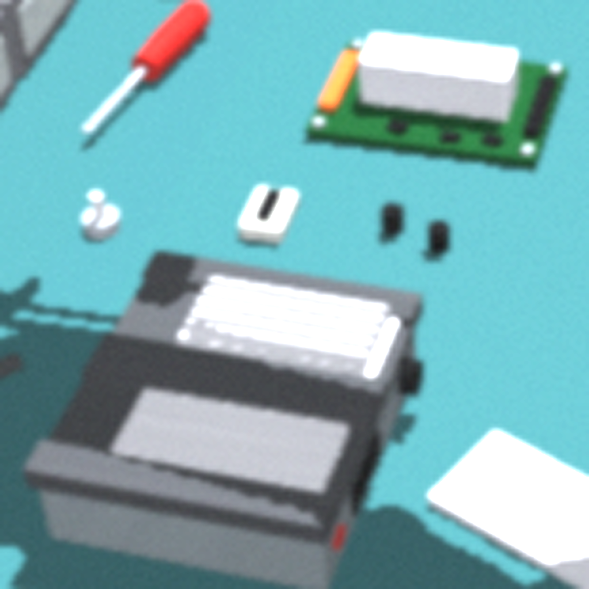

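```bash
cat > h.py <<'E'
import numpy as np, cv2
from scipy.spatial.transform import Rotation as R
def cast(p,uv,z):
    uv=np.atleast_2d(np.asarray(uv,float)); f=200/np.tan(np.radians(p["fov_y"])/2)
    d=np.c_[(uv[:,0]-p["cx"])/f,-(uv[:,1]-p["cy"])/f,-np.ones(len(uv))]
    d=R.from_euler("xyz",p["attitude"]).apply(d)
    o=np.asarray(p["origin"]); return o+d*((z-o[2])/d[:,2])[:,None]
def uncrop(c,x,y,f): return (np.asarray(c,float)+.5)/f-.5+np.array([x,y])
def project(p,X):
    f=200/np.tan(np.radians(p["fov_y"])/2)
    c=R.from_euler("xyz",p["attitude"]).inv().apply(np.atleast_2d(X)-p["origin"])
    return np.c_[p["cx"]+f*c[:,0]/-c[:,2],p["cy"]-f*c[:,1]/-c[:,2]]
E
python3 - <<'E'
from rig import robot
from h import *
np.set_printoptions(precision=4,suppress=True)
P={n:robot.snapshot(n) for n in ["scene","side"]}
import pickle; pickle.dump(P,open("P0.pkl","wb"))
C={"scene":lambda c:uncrop(c,220,140,3.75),"side":lambda c:uncrop(c,195,130,3.8)}
D={"preh .066 (r-,f-,f+,r+)":(.066,dict(scene=[(150,328),(378,255),(500,440),(247,527)],side=[(155,253),(421,297),(322,532),(28,470)])),
"plate .066(r-,f-,f+,r+)":(.066,dict(scene=[(268,428),(440,368),(477,412),(295,482)],side=[(145,390),(350,425),(325,492),(112,450)])),
"ped .045(r-,f-,f+,r+)":(.045,dict(scene=[(80,80),(210,40),(230,67),(95,110)],side=[(367,33),(518,46),(515,83),(360,68)])),
"board 0":(0.0016,dict(scene=[(36,97),(215,37),(283,127),(88,190)],side=[(345,40),(565,68),(535,165),(310,137)]))}
for k,(z,d) in D.items():
    print(k)
    for n,c in d.items():
        w=cast(P[n],C[n](c),z)[:,:2]; print(n,w.tolist() and w.round(4).tolist(),'ctr',w.mean(0),'len',np.linalg.norm(w[1]-w[0]),np.linalg.norm(w[3]-w[0]),'yaw',np.degrees(np.arctan2(*((w[0]-w[1]+w[3]-w[2])[::-1]))))
E
```

```text
preh .066 (r-,f-,f+,r+)
scene [[0.6506, 0.1229], [0.4831, 0.1304], [0.4911, 0.3148], [0.6615, 0.3041]] ctr [0.5716 0.2181] len 0.1677318959994436 0.1815459047299589 yaw -3.084287725163607
side [[0.6529, 0.1205], [0.483, 0.127], [0.4903, 0.3174], [0.6575, 0.3078]] ctr [0.5709 0.2182] len 0.1699565443134157 0.1873002038325442 yaw -2.722798282130267
plate .066(r-,f-,f+,r+)
scene [[0.6173, 0.2386], [0.4955, 0.2435], [0.4926, 0.2878], [0.6208, 0.286]] ctr [0.5565 0.264 ] len 0.12190040295588757 0.04754797436562613 yaw -1.5084441516418448
side [[0.617, 0.2363], [0.4965, 0.2392], [0.4964, 0.2901], [0.6184, 0.2843]] ctr [0.5571 0.2625] len 0.12059127503047334 0.04809736353284057 yaw -2.0327586776965574
ped .045(r-,f-,f+,r+)
scene [[0.5913, -0.1714], [0.48, -0.1717], [0.4798, -0.1325], [0.5941, -0.1315]] ctr [ 0.5363 -0.1518] len 0.11131682088313759 0.03995811432700063 yaw 0.3284015829240124
side [[0.5971, -0.1761], [0.4844, -0.1815], [0.4773, -0.1344], [0.5903, -0.1306]] ctr [ 0.5373 -0.1557] len 0.11285677201180894 0.046069038804330394 yaw 2.338346869345572
board 0
scene [[0.6159, -0.2196], [0.4545, -0.2261], [0.4533, -0.0937], [0.6187, -0.0946]] ctr [ 0.5356 -0.1585] len 0.16151067064908872 0.12505331304447986 yaw 0.990348019305602
side [[0.6304, -0.2277], [0.4558, -0.2239], [0.4555, -0.099], [0.6216, -0.099]] ctr [ 0.5408 -0.1624] len 0.17468183276756344 0.12896613592100872 yaw -0.6287265380881859
```

The two views agree within about 2 mm: preheater centre ≈ (0.571, 0.218) with yaw ≈ -2.5°, and plate front end ≈ 10 mm behind the edge. I'll fly over the front of the lane with the tool turned, so the wrist camera can refine this.

>>> {"name": "jog_arm", "arguments": {
  "linear": [
    [0.026,-0.02,-0.003],
    [0.052,-0.04,-0.006],
    [0.078,-0.06,-0.009],
    [0.104,-0.08,-0.012],
    [0.13,-0.1,-0.015],
    [0.156,-0.12,-0.018],
    [0.182,-0.14,-0.02],
    [0.208,-0.16,-0.02],
    [0.234,-0.18,-0.02],
    [0.262,-0.205,-0.02]
  ],
  "rot": [
    [0,0,0.16],
    [0,0,0.32],
    [0,0,0.48],
    [0,0,0.64],
    [0,0,0.8],
    [0,0,0.96],
    [0,0,1.12],
    [0,0,1.28],
    [0,0,1.44],
    [0,0,1.61]
  ]
}}

```text
time: 1.5
tcp_pos: [0.4695, 0.2626, 0.2427]
orientation: [-3.142, -0.0, -0.045]
ft_force: [0.4, 0.6, -0.2]
width: 0.0878
```

```bash
python3 - <<'E'
from rig import robot
import cv2,pickle
s=robot.sense()
for k in ["time","tcp_pos","orientation","joints","ft_force","width"]: print(k,s[k])
p=robot.snapshot("wrist"); cv2.imwrite("pics/w1.png",p["frame"]); pickle.dump(p,open("W1.pkl","wb"))
print(p["origin"],p["attitude"])
E
```

```text
time 1.5
tcp_pos [0.46946372 0.26263057 0.24270081]
orientation [-3.14154652e+00 -2.70112581e-04 -4.52708721e-02]
joints [-0.78245458  0.2304109   0.18486381  1.87135026 -0.04843892  1.04389008
 -2.19407499]
ft_force [ 0.44774238  0.58789855 -0.16120529]
width 0.08780886182604504
[0.53702568 0.25967515 0.40560926] [-2.50021182e-01 -2.69112436e-04 -1.61660073e+00]
```

View pics/w1.png

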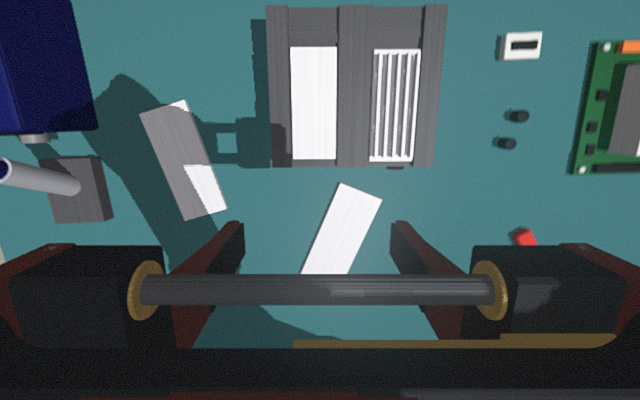

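The wrist view shows the preheater at (268-447, 5-167), the plain plate at (290-337, 47-160) and the finned sink on the right. I'll measure with masks.

```bash
cat > meas.py <<'E'
from h import *
def platerect(p,box,z,thr=200):
    x,y,w,h=box; g=p["frame"].min(2)[y:y+h,x:x+w]
    m=(g>thr).astype(np.uint8); cs,_=cv2.findContours(m,cv2.RETR_EXTERNAL,cv2.CHAIN_APPROX_NONE)
    c=max(cs,key=cv2.contourArea)[:,0]+[x,y]
    r=cv2.minAreaRect(c.astype(np.float32)); b=cv2.boxPoints(r)
    # grow by half px
    ctr=b.mean(0); b=b+0.5*np.sign(b-ctr)
    W=cast(p,b,z)[:,:2]
    return b,W
E
python3 - <<'E'
from meas import *
import pickle
np.set_printoptions(precision=4,suppress=True)
p=pickle.load(open("W1.pkl","rb"))
for box,z in [((280,20,62,145),.066)]:
    b,W=platerect(p,box,z); print(b,W,W.mean(0),[np.linalg.norm(W[i]-W[i-1]) for i in range(4)])
# preheater corners by view
f=p["frame"]; c=cv2.resize(f[0:185,240:470],None,fx=3.2,fy=3.2,interpolation=cv2.INTER_CUBIC); cv2.imwrite("pics/w1c.png",c)
E
```

```text
[[289.5 158.5]
 [289.5  46.5]
 [336.5  46.5]
 [336.5 158.5]] [[0.4977 0.2938]
 [0.6177 0.2855]
 [0.6154 0.235 ]
 [0.4952 0.2385]] [0.5565 0.2632] [np.float64(0.05537419347312044), np.float64(0.1202518070449569), np.float64(0.05051758431275961), np.float64(0.1202399822578735)]
```

View pics/w1c.png

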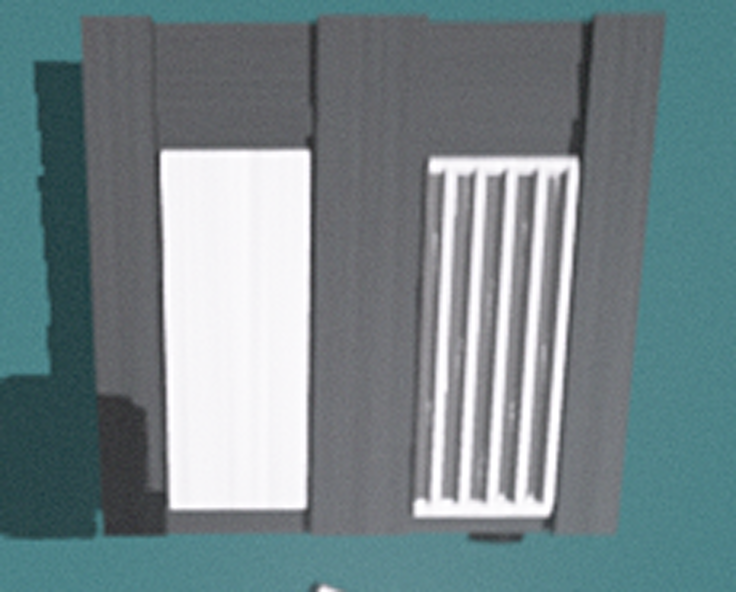

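```bash
python3 - <<'E'
from h import *
import pickle
np.set_printoptions(precision=4,suppress=True)
p=pickle.load(open("W1.pkl","rb"))
for c in [[(161,150),(309,150),(306,508),(168,509)],[(82,16),(665,13),(615,533),(103,534)],[(160,100),(155,30),(166,534),(311,534)]]:
    W=cast(p,uncrop(c,240,0,3.2),.066)[:,:2]; print(W,W.mean(0),'yaw',np.degrees(np.arctan2(*(W[0]+W[1]-W[2]-W[3])[::-1])), [np.linalg.norm(W[i]-W[i-1]) for i in range(4)])
E
```

```text
[[0.6176 0.285 ]
 [0.6154 0.2353]
 [0.4954 0.24  ]
 [0.4973 0.2907]] [0.5564 0.2628] yaw -2.468682555858336 [np.float64(0.12044536253002466), np.float64(0.04971267729960771), np.float64(0.12008540524077041), np.float64(0.050813927066997465)]
[[0.6584 0.3079]
 [0.6506 0.1186]
 [0.4809 0.1258]
 [0.4892 0.3154]] [0.5698 0.2169] yaw -2.49458382488038 [np.float64(0.16940502117204279), np.float64(0.18952898916460426), np.float64(0.1699185336571967), np.float64(0.18979387026899894)]
[[0.6327 0.2843]
 [0.6533 0.2845]
 [0.4881 0.2921]
 [0.4857 0.2384]] [0.565  0.2748] yaw 6.988921015733282 [np.float64(0.15406896975704557), np.float64(0.02059106232231202), np.float64(0.16537801675108893), np.float64(0.05375673061347664)]
```

Yaw is -2.48°, plate centre (0.5565, 0.263), and the front end is about 10 mm behind the edge. Next I'll close the fingers and go behind the rear end (x≈0.6165).

>>> {"name": "jog_arm", "arguments": {
  "linear": [
    [0.034,-0.001,0],
    [0.068,-0.002,0],
    [0.102,-0.003,0],
    [0.136,-0.004,0],
    [0.17,-0.0044,0.01],
    [0.17,-0.0044,0.045],
    [0.17,-0.0044,0.08],
    [0.17,-0.0044,0.115],
    [0.17,-0.0044,0.14],
    [0.17,-0.0044,0.15]
  ],
  "rot": [
    [0,0,0],
    [0,0,0],
    [0,0,0],
    [0,0,0],
    [0,0,0],
    [0,0,0],
    [0,0,0],
    [0,0,0],
    [0,0,0],
    [0,0,0]
  ],
  "gripper": -1,
  "newtons": 20
}}

```text
time: 2.8
tcp_pos: [0.6391, 0.2593, 0.0908]
orientation: [3.14, 0.003, -0.039]
ft_force: [1.3, -0.4, -0.4]
width: 0.0006
```

```bash
python3 - <<'E'
from rig import robot
import cv2
s=robot.sense()
for k in ["time","tcp_pos","orientation","joints","width"]: print(k,s[k])
p=robot.snapshot("side"); c=cv2.resize(p["frame"][180:300,170:330],None,fx=4,fy=4,interpolation=cv2.INTER_CUBIC); cv2.imwrite("pics/s2.png",cv2.convertScaleAbs(c,alpha=1.5))
E
```

```text
time 2.8
tcp_pos [0.63908618 0.25929791 0.09079181]
orientation [ 3.14027945e+00  2.55249153e-03 -3.86487729e-02]
joints [-0.60754151  0.6405028   0.19289242  1.62880102 -0.14807941  0.88951263
 -1.96763649]
width 0.0005650159669116055
```

View pics/s2.png

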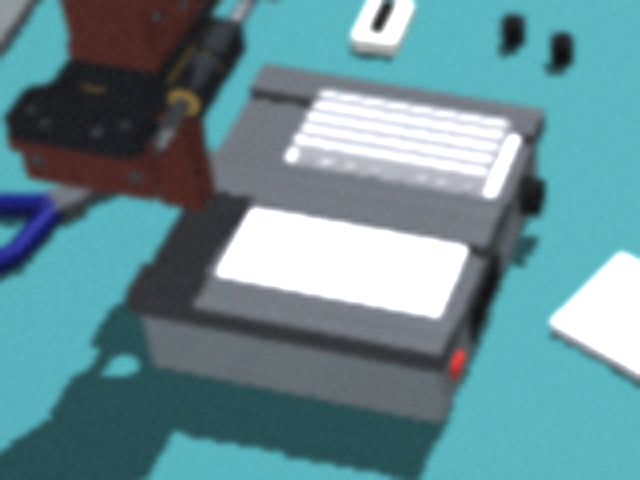

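The picture shows the shut fingers behind the plate, around (200,205) in the crop, with the plate untouched. Descending.

>>> {"name": "jog_arm", "arguments": {
  "linear": [
    [0,0,0.008],
    [0,0,0.016],
    [0,0,0.023],
    [0,0,0.027],
    [0,0,0.029],
    [0,0,0.029],
    [0,0,0.029],
    [0,0,0.029],
    [0,0,0.029],
    [0,0,0.029]
  ],
  "rot": [
    [0,0,0],
    [0,0,0],
    [0,0,0],
    [0,0,0],
    [0,0,0],
    [0,0,0],
    [0,0,0],
    [0,0,0],
    [0,0,0],
    [0,0,0]
  ]
}}

```text
time: 4.1
tcp_pos: [0.6401, 0.2598, 0.0637]
orientation: [-3.142, -0.0, -0.039]
ft_force: [1.1, -1.1, -0.5]
width: 0.0005
```

```bash
python3 - <<'E'
from rig import robot
import cv2
s=robot.sense()
for k in ["time","tcp_pos","orientation","ft_force"]: print(k,s[k])
p=robot.snapshot("side"); c=cv2.resize(p["frame"][180:300,170:330],None,fx=4,fy=4,interpolation=cv2.INTER_CUBIC); cv2.imwrite("pics/s3.png",cv2.convertScaleAbs(c,alpha=1.5))
E
```

```text
time 4.1
tcp_pos [0.64008801 0.25976106 0.06374967]
orientation [-3.14151312e+00 -1.14132651e-04 -3.91679524e-02]
ft_force [ 1.06349444 -1.05143069 -0.52936473]
```

View pics/s3.png

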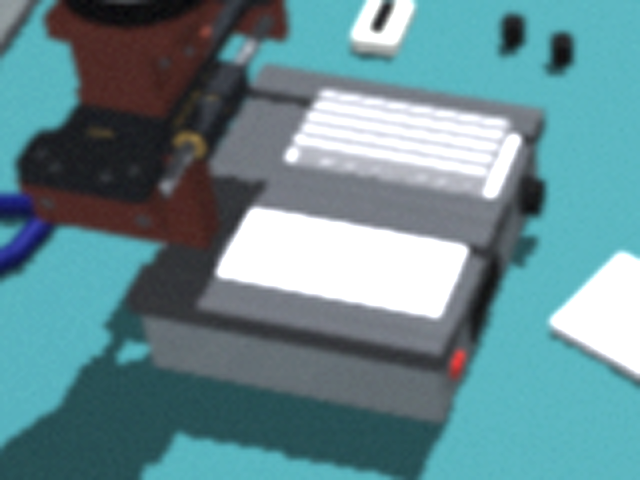

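>>> {"name": "jog_arm", "arguments": {
  "linear": [
    [-0.002,0,0.0017],
    [-0.008,0,0.0017],
    [-0.015,0,0.0017],
    [-0.022,0,0.0017],
    [-0.029,0,0.0017],
    [-0.036,0,0.0017],
    [-0.043,0,0.0017],
    [-0.05,0,0.0017],
    [-0.056,0,0.0017],
    [-0.06,0,0.0017]
  ],
  "rot": [
    [0,0,0],
    [0,0,0],
    [0,0,0],
    [0,0,0],
    [0,0,0],
    [0,0,0],
    [0,0,0],
    [0,0,0],
    [0,0,0],
    [0,0,0]
  ]
}}

```text
time: 5.4
tcp_pos: [0.5798, 0.2622, 0.062]
orientation: [-3.142, -0.0, -0.039]
ft_force: [1.2, 0.1, -0.6]
width: 0.001
```

```bash
python3 - <<'E'
from rig import robot
import cv2,pickle
s=robot.sense()
for k in ["time","tcp_pos","orientation","ft_force"]: print(k,s[k])
p=robot.snapshot("side"); pickle.dump(p,open("S4.pkl","wb"));c=cv2.resize(p["frame"][180:300,170:330],None,fx=4,fy=4,interpolation=cv2.INTER_CUBIC); cv2.imwrite("pics/s4.png",cv2.convertScaleAbs(c,alpha=1.5))
p=robot.snapshot("scene"); pickle.dump(p,open("C4.pkl","wb"));c=cv2.resize(p["frame"][195:300,240:380],None,fx=4,fy=4,interpolation=cv2.INTER_CUBIC); cv2.imwrite("pics/c4.png",cv2.convertScaleAbs(c,alpha=1.5))
E
```

```text
time 5.4
tcp_pos [0.57979166 0.26217617 0.06203182]
orientation [-3.14150355e+00 -1.09575478e-04 -3.91330102e-02]
ft_force [ 1.22445165  0.1201469  -0.58931312]
```

View pics/s4.png

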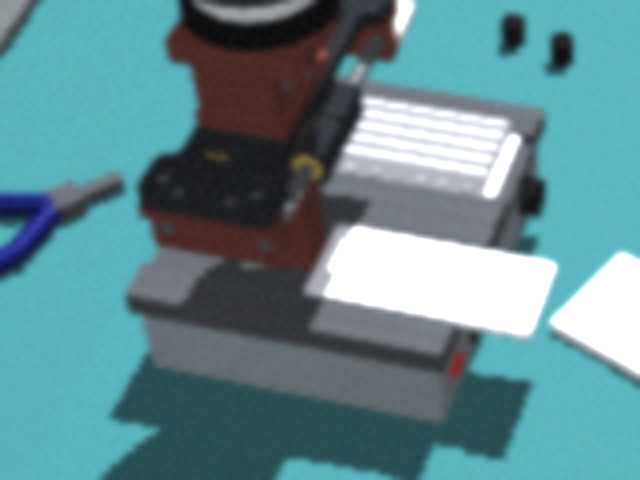

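View pics/c4.png

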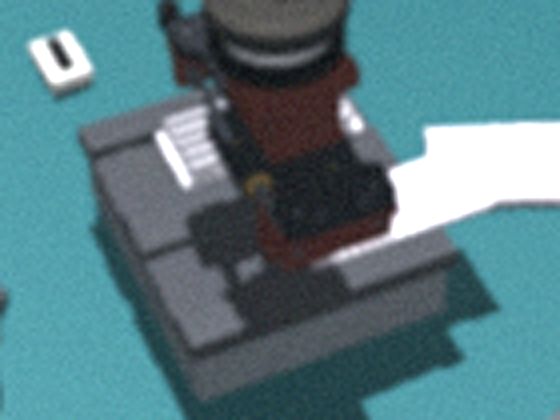

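```bash
python3 - <<'E'
from h import *
import pickle
np.set_printoptions(precision=4,suppress=True)
p=pickle.load(open("S4.pkl","rb"))
W=cast(p,uncrop([(558,259),(534,334),(345,225),(308,295)],170,180,4),.066)[:,:2];print(W)
u=np.array([np.cos(.0433),-np.sin(.0433)]); e=np.array([.487,.266])
print((W-e)@u)
E
```

```text
[[0.4486 0.2377]
 [0.4485 0.291 ]
 [0.5651 0.2366]
 [0.5679 0.289 ]]
[-0.0371 -0.0395  0.0793  0.0798]
```

About 39 mm sticks out. I'll push 7 mm more, then back off and rise.

>>> {"name": "jog_arm", "arguments": {
  "linear": [
    [-0.003,0,0],
    [-0.0055,0,0],
    [-0.007,0,0],
    [-0.007,0,0],
    [-0.004,0,0],
    [0.004,0,0],
    [0.01,0,-0.01],
    [0.01,0,-0.05],
    [0.01,0,-0.1],
    [0.01,0,-0.15]
  ],
  "rot": [
    [0,0,0],
    [0,0,0],
    [0,0,0],
    [0,0,0],
    [0,0,0],
    [0,0,0],
    [0,0,0],
    [0,0,0],
    [0,0,0],
    [0,0,0]
  ]
}}

```text
time: 6.75
tcp_pos: [0.5905, 0.2614, 0.2142]
orientation: [-3.141, -0.001, -0.04]
ft_force: [0.0, 1.2, -0.8]
width: 0.0007
```

>>> {"name": "jog_arm", "arguments": {
  "linear": [
    [-0.014,0,0],
    [-0.028,0,0],
    [-0.042,0,0],
    [-0.056,0,0],
    [-0.07,0,0],
    [-0.084,0,0],
    [-0.098,0,0],
    [-0.11,0,0],
    [-0.12,0,0],
    [-0.12,0,0]
  ],
  "rot": [
    [0,0,0],
    [0,0,0],
    [0,0,0],
    [0,0,0],
    [0,0,0],
    [0,0,0],
    [0,0,0],
    [0,0,0],
    [0,0,0],
    [0,0,0]
  ],
  "gripper": 1
}}

```text
time: 8.0
tcp_pos: [0.4696, 0.2666, 0.2121]
orientation: [-3.141, 0.0, -0.038]
ft_force: [-0.5, -1.1, 0.2]
width: 0.0878
```

```bash
python3 - <<'E'
from rig import robot
import cv2,pickle
s=robot.sense()
for k in ["time","tcp_pos","orientation","joints","width"]: print(k,s[k])
p=robot.snapshot("wrist"); pickle.dump(p,open("W5.pkl","wb"));cv2.imwrite("pics/w5.png",p["frame"])
p=robot.snapshot("side"); pickle.dump(p,open("S5.pkl","wb"));c=cv2.resize(p["frame"][180:300,170:330],None,fx=4,fy=4,interpolation=cv2.INTER_CUBIC); cv2.imwrite("pics/s5.png",cv2.convertScaleAbs(c,alpha=1.5))
E
```

```text
time 8.0
tcp_pos [0.46957263 0.26659963 0.21208632]
orientation [-3.14133925e+00  3.18746437e-05 -3.84697392e-02]
joints [-0.79835412  0.26654586  0.19984469  1.90212937 -0.06332243  0.97878416
 -2.17929395]
width 0.0878355264946203
```

View pics/w5.png

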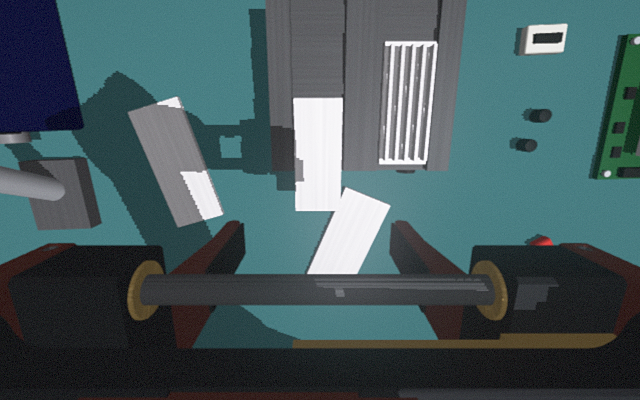

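View pics/s5.png

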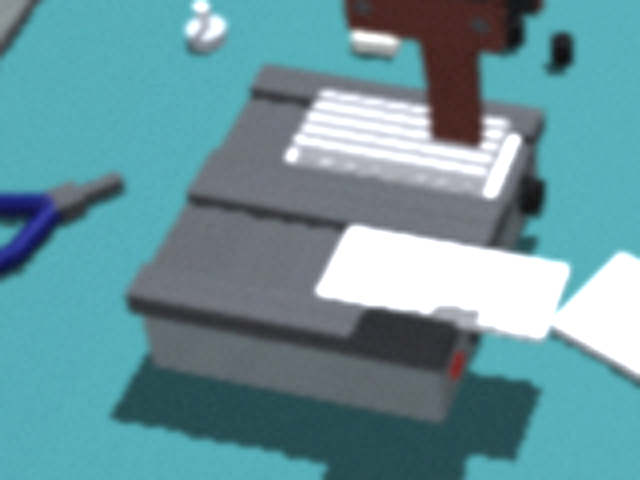

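The wrist view shows the plate flat, with corners about (294,98), (342,98), (341,210) and (296,210), and the preheater front edge at row ~170.

```bash
python3 - <<'E'
from h import *
import pickle
np.set_printoptions(precision=4,suppress=True)
p=pickle.load(open("W5.pkl","rb"))
g=p["frame"].min(2); print(g[90:104,318],g[204:216,318],g[150,285:300],g[150,336:348]); 
W=cast(p,[(293.5,97.5),(342.5,97.5),(341.5,210.5),(295.5,210.5)],.066)[:,:2]; print(W,W.mean(0),[np.linalg.norm(W[i]-W[i-1]) for i in range(4)],np.degrees(np.arctan2(*(W[0]+W[1]-W[2]-W[3])[::-1])))
u=np.array([np.cos(.0433),-np.sin(.0433)]); e=np.array([.487,.266])
print((W-e)@u)
p=pickle.load(open("S5.pkl","rb"))
W=cast(p,uncrop([(350,225),(570,262),(550,337),(316,293)],170,180,4),.066)[:,:2];print(W,W.mean(0),(W-e)@u)
E
```

```text
[ 97 105 107 104 104 102  94 137 225 252 246 246 246 246] [242 242 242 242 244 247 242 117  90  98  95  96] [ 60  61  53  63  56  61  64  57  59 107 145 216 249 245 242] [246 247 247 248 249 214  82  85 105 115 121 117]
[[0.5629 0.287 ]
 [0.561  0.2371]
 [0.4407 0.2403]
 [0.4427 0.2919]] [0.5018 0.2641] [np.float64(0.1203145252068562), np.float64(0.04990584313570781), np.float64(0.12032627080990548), np.float64(0.05161334614671669)] -1.9190111603921907
[ 0.0749  0.0752 -0.0452 -0.0454]
[[0.5625 0.236 ]
 [0.442  0.2385]
 [0.4402 0.2913]
 [0.5643 0.2868]] [0.5023 0.2632] [ 0.0767 -0.0437 -0.0478  0.0763]
```

45 mm (38 %) sticks out, and the plate is flat at yaw ≈ -2.2°. Descending to straddle the part that sticks out.

>>> {"name": "jog_arm", "arguments": {
  "linear": [
    [0,0.001,0.025],
    [0,0.001,0.05],
    [0,0.001,0.075],
    [0,0.001,0.1],
    [0,0.001,0.12],
    [0,0.001,0.14],
    [0,0.001,0.155],
    [0,0.001,0.165],
    [0,0.001,0.168],
    [0,0.001,0.168]
  ],
  "rot": [
    [0,0,0],
    [0,0,0],
    [0,0,0],
    [0,0,0],
    [0,0,0],
    [0,0,0],
    [0,0,0],
    [0,0,0],
    [0,0,0],
    [0,0,0]
  ]
}}

```text
time: 9.35
tcp_pos: [0.4704, 0.2655, 0.0442]
orientation: [-3.141, -0.0, -0.039]
ft_force: [0.0, -0.0, 0.5]
width: 0.0876
```

```bash
python3 - <<'E'
from rig import robot
import cv2,pickle
s=robot.sense()
for k in ["time","tcp_pos","orientation","ft_force","width"]: print(k,s[k])
p=robot.snapshot("wrist");cv2.imwrite("pics/w6.png",p["frame"])
p=robot.snapshot("side"); c=cv2.resize(p["frame"][180:300,170:330],None,fx=4,fy=4,interpolation=cv2.INTER_CUBIC); cv2.imwrite("pics/s6.png",cv2.convertScaleAbs(c,alpha=1.5))
E
```

```text
time 9.35
tcp_pos [0.47042057 0.26551573 0.04418894]
orientation [-3.14134646e+00 -3.53163608e-04 -3.92894111e-02]
ft_force [ 0.03057162 -0.03745085  0.49044688]
width 0.08755474815450784
```

View pics/w6.png

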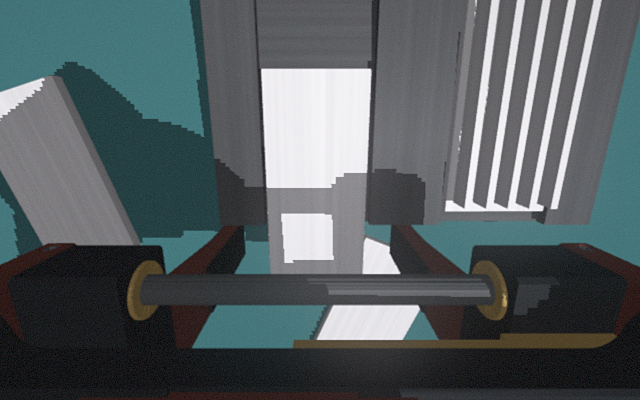

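View pics/s6.png

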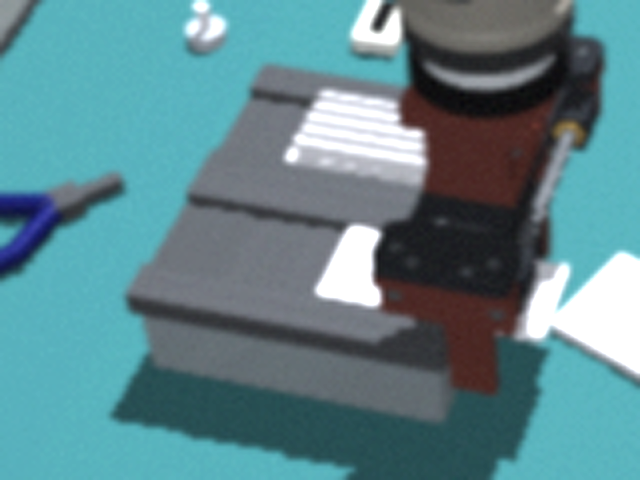

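The fingers straddle the part that sticks out, clear of the preheater front. Closing with 40 N.

>>> {"name": "jog_arm", "arguments": {
  "linear": [
    [0,0,0],
    [0,0,0],
    [0,0,0],
    [0,0,0],
    [0,0,0],
    [0,0,0],
    [0,0,0],
    [0,0,0],
    [0,0,0],
    [0,0,0]
  ],
  "rot": [
    [0,0,0],
    [0,0,0],
    [0,0,0],
    [0,0,0],
    [0,0,0],
    [0,0,0],
    [0,0,0],
    [0,0,0],
    [0,0,0],
    [0,0,0]
  ],
  "gripper": -1,
  "newtons": 40
}}

```text
time: 10.7
tcp_pos: [0.4701, 0.2654, 0.044]
orientation: [-3.142, -0.0, -0.039]
ft_force: [-0.6, -0.1, 0.6]
width: 0.0493
```

>>> {"name": "jog_arm", "arguments": {
  "linear": [
    [0,0,-0.002],
    [0,0,-0.006],
    [0,0,-0.012],
    [0,0,-0.02],
    [0,0,-0.03],
    [0,0,-0.042],
    [0,0,-0.055],
    [0,0,-0.068],
    [0,0,-0.08],
    [0,0,-0.08]
  ],
  "rot": [
    [0,0,0],
    [0,0,0],
    [0,0,0],
    [0,0,0],
    [0,0,0],
    [0,0,0],
    [0,0,0],
    [0,0,0],
    [0,0,0],
    [0,0,0]
  ]
}}

```text
time: 11.95
tcp_pos: [0.4708, 0.2658, 0.1251]
orientation: [-3.14, -0.002, -0.039]
ft_force: [0.4, 0.6, -0.9]
width: 0.0493
```

```bash
python3 - <<'E'
from rig import robot
import cv2,pickle
s=robot.sense()
for k in ["time","tcp_pos","orientation","ft_force","width","joints"]: print(k,s[k])
p=robot.snapshot("wrist");cv2.imwrite("pics/w7.png",p["frame"]);pickle.dump(p,open("W7.pkl","wb"))
p=robot.snapshot("side"); c=cv2.resize(p["frame"][160:300,170:330],None,fx=4,fy=4,interpolation=cv2.INTER_CUBIC); cv2.imwrite("pics/s7.png",cv2.convertScaleAbs(c,alpha=1.5))
E
```

```text
time 11.95
tcp_pos [0.47079459 0.26582537 0.12511086]
orientation [-3.14018716e+00 -1.63903219e-03 -3.92971626e-02]
ft_force [ 0.36282064  0.59120085 -0.91929229]
width 0.049293093778606994
joints [-0.77881202  0.37789712  0.18494602  1.98012195 -0.095894    0.78957799
 -2.14926089]
```

View pics/w7.png

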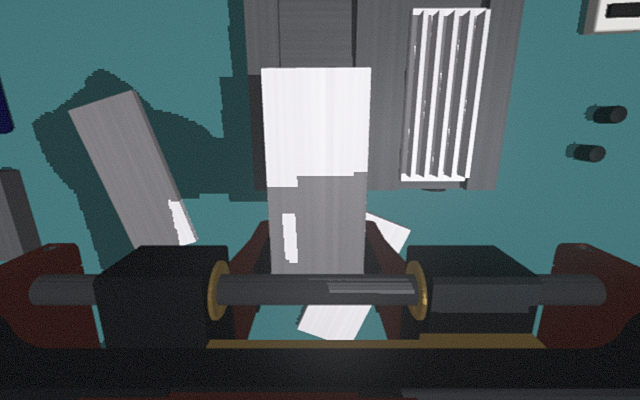

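View pics/s7.png

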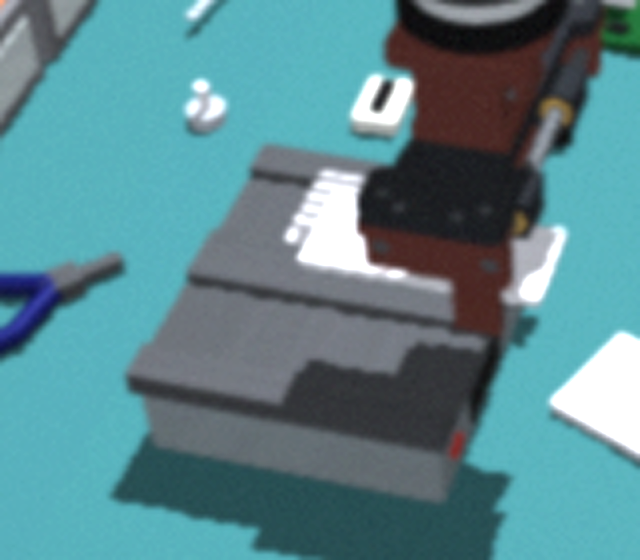

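The grip holds: width 49 mm, the plate edge is at the same row (68) as before the lift, and the sink is unmoved. Carrying it over towards the board, stopping short so the wrist camera sees the pedestal beside the plate.

>>> {"name": "jog_arm", "arguments": {
  "linear": [
    [0.001,0.008,-0.02],
    [0.004,0.03,-0.045],
    [0.008,0.065,-0.07],
    [0.012,0.105,-0.09],
    [0.016,0.15,-0.105],
    [0.02,0.195,-0.115],
    [0.024,0.24,-0.115],
    [0.028,0.278,-0.115],
    [0.031,0.302,-0.115],
    [0.032,0.314,-0.115]
  ],
  "rot": [
    [0,0,0],
    [0,0,0],
    [0,0,0],
    [0,0,0],
    [0,0,0],
    [0,0,0],
    [0,0,0],
    [0,0,0],
    [0,0,0],
    [0,0,0]
  ]
}}

```text
time: 13.3
tcp_pos: [0.4894, -0.051, 0.2385]
orientation: [3.141, 0.001, -0.041]
ft_force: [-0.6, -0.6, -0.8]
width: 0.0496
```

```bash
python3 - <<'E'
from rig import robot
import cv2,pickle
s=robot.sense()
for k in ["time","tcp_pos","orientation","ft_force","width","joints"]: print(k,s[k])
p=robot.snapshot("wrist");p["tcp"]=s;cv2.imwrite("pics/w8.png",p["frame"]);pickle.dump(p,open("W8.pkl","wb"))
f=p["frame"]; cv2.imwrite("pics/w8c.png",cv2.resize(f[10:260,360:560],None,fx=2.4,fy=2.4,interpolation=cv2.INTER_CUBIC))
E
```

```text
time 13.3
tcp_pos [ 0.48938531 -0.05100861  0.23846462]
orientation [ 3.14117439e+00  1.03032788e-03 -4.12028503e-02]
ft_force [-0.60537068 -0.63214507 -0.80356769]
width 0.04964864946979568
joints [-0.38070846  0.15695405  0.40263545  1.98492568 -0.07173305  1.01428021
 -1.55650956]
```

View pics/w8.png

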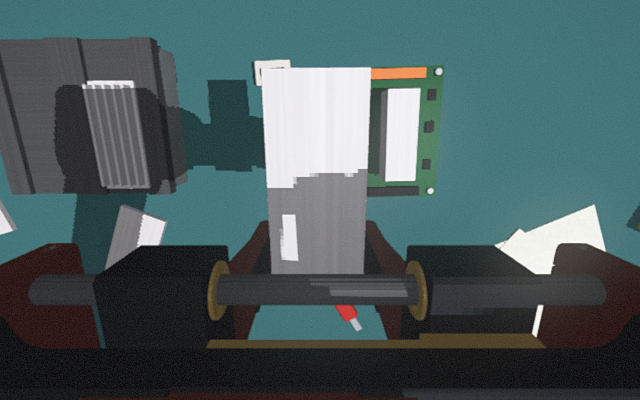

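View pics/w8c.png

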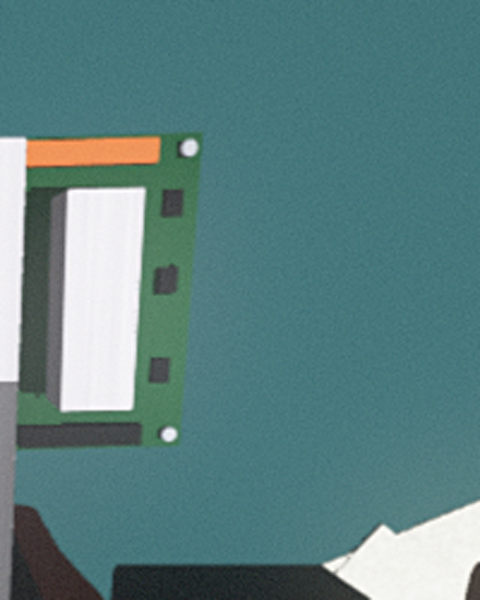

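```bash
python3 - <<'E'
from h import *
import pickle
np.set_printoptions(precision=4,suppress=True)
p=pickle.load(open("W8.pkl","rb")); t=np.array(p["tcp"]["tcp_pos"]); yaw=p["tcp"]["orientation"][2]
W=cast(p,uncrop([(67.5,187.5),(146,187),(134,411),(60,411)],360,10,2.4),.045)[:,:2]
print(W,W.mean(0),[np.linalg.norm(W[i]-W[i-1]) for i in range(4)],'yaw',np.degrees(np.arctan2(*(W[0]+W[1]-W[2]-W[3])[::-1])))
tx=np.array([np.cos(yaw),np.sin(yaw)]); ty=np.array([np.sin(yaw),-np.cos(yaw)])
for nm in ["W7","W8"]:
    q=pickle.load(open(nm+".pkl","rb"))
    if nm=="W7": t=np.array([.47079,.26583,.12511]);
    else: t=np.array(p["tcp"]["tcp_pos"])
    P=cast(q,[(261.5,67.5),(370.5,67.5),(363.5,250),(269.8,250)],t[2]+.022)[:,:2]-t[:2]
    print(nm,np.c_[P@tx,P@ty])
# board corners
W=cast(p,uncrop([(202,133),(182,447)],360,10,2.4),.0016); print(W)
E
```

```text
[[ 0.5926 -0.1379]
 [ 0.5913 -0.176 ]
 [ 0.4804 -0.175 ]
 [ 0.4821 -0.1362]] [ 0.5366 -0.1563] [np.float64(0.11056899836621555), np.float64(0.03810521844734112), np.float64(0.11082894080832818), np.float64(0.03888496577933648)] yaw -0.7288686839679104
W7 [[ 0.0918 -0.0254]
 [ 0.0919  0.0241]
 [ 0.0022  0.0246]
 [ 0.0021 -0.0251]]
W8 [[ 0.0919 -0.0252]
 [ 0.0919  0.0242]
 [ 0.0022  0.0245]
 [ 0.0023 -0.0252]]
[[ 0.6214 -0.2196  0.0016]
 [ 0.4479 -0.2194  0.0016]]
```

Pedestal centre ≈ (0.5366, -0.156) with yaw ≈ -0.5°, and the plate centre is 31.8 mm ahead of the TCP. Moving above the pedestal, with the plate bottom about 25 mm above it.

>>> {"name": "jog_arm", "arguments": {
  "linear": [
    [0.002,0.01,0],
    [0.006,0.03,0.005],
    [0.011,0.055,0.015],
    [0.016,0.08,0.035],
    [0.0185,0.097,0.06],
    [0.0197,0.1044,0.09],
    [0.0197,0.1044,0.12],
    [0.0197,0.1044,0.145],
    [0.0197,0.1044,0.16],
    [0.0197,0.1044,0.168]
  ],
  "rot": [
    [0,0,-0.004],
    [0,0,-0.01],
    [0,0,-0.018],
    [0,0,-0.026],
    [0,0,-0.034],
    [0,0,-0.034],
    [0,0,-0.034],
    [0,0,-0.034],
    [0,0,-0.034],
    [0,0,-0.034]
  ]
}}

```text
time: 14.6
tcp_pos: [0.5055, -0.1542, 0.0703]
orientation: [-3.141, 0.001, -0.004]
ft_force: [0.7, 0.2, -0.8]
width: 0.049
```

>>> {"name": "jog_arm", "arguments": {
  "linear": [
    [0,0,0],
    [0,0,0],
    [0,0,0],
    [0,0,0],
    [0,0,0],
    [0,0,0],
    [0,0,0],
    [0,0,0],
    [0,0,0],
    [0,0,0]
  ],
  "rot": [
    [0,0,0],
    [0,0,0],
    [0,0,0],
    [0,0,0],
    [0,0,0],
    [0,0,0],
    [0,0,0],
    [0,0,0],
    [0,0,0],
    [0,0,0]
  ]
}}

```text
time: 15.85
tcp_pos: [0.5054, -0.1547, 0.0709]
orientation: [-3.142, 0.0, -0.005]
ft_force: [0.2, -0.1, -0.2]
width: 0.0496
```

```bash
python3 - <<'E'
from rig import robot
import cv2,pickle
s=robot.sense()
for k in ["time","tcp_pos","orientation","ft_force","width"]: print(k,s[k])
p=robot.snapshot("wrist");p["tcp"]=s;cv2.imwrite("pics/w9.png",p["frame"]);pickle.dump(p,open("W9.pkl","wb"))
p=robot.snapshot("side"); pickle.dump(p,open("S9.pkl","wb")); c=cv2.resize(p["frame"][110:190,250:370],None,fx=5,fy=5,interpolation=cv2.INTER_CUBIC); cv2.imwrite("pics/s9.png",cv2.convertScaleAbs(c,alpha=1.2))
p=robot.snapshot("scene"); pickle.dump(p,open("C9.pkl","wb")); c=cv2.resize(p["frame"][120:210,210:330],None,fx=5,fy=5,interpolation=cv2.INTER_CUBIC); cv2.imwrite("pics/c9.png",cv2.convertScaleAbs(c,alpha=1.2))
E
```

```text
time 15.85
tcp_pos [ 0.50538883 -0.15469773  0.07093112]
orientation [-3.14158135e+00  3.77444622e-05 -5.28454508e-03]
ft_force [ 0.21699083 -0.14406309 -0.20322352]
width 0.04957423277775354
```

View pics/w9.png

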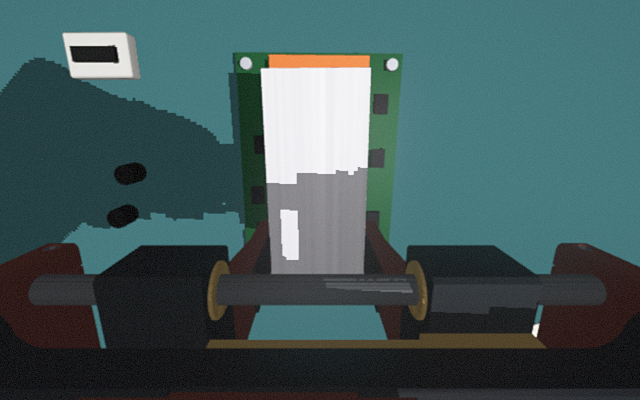

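View pics/s9.png

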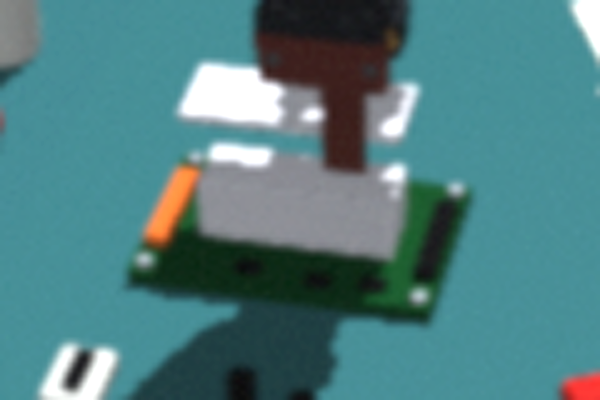

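View pics/c9.png

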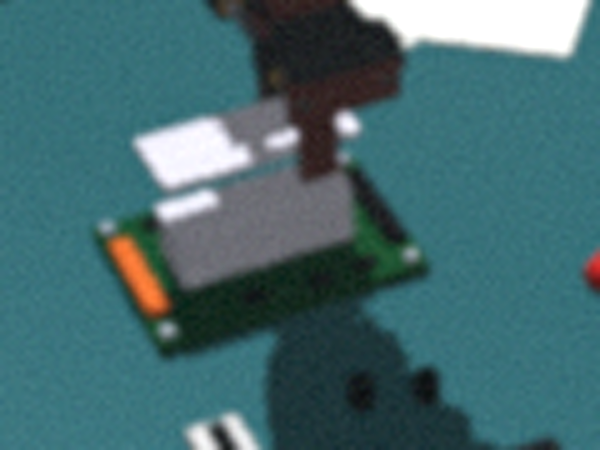

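```bash
python3 - <<'E'
from h import *
import pickle
np.set_printoptions(precision=4,suppress=True)
p=pickle.load(open("W9.pkl","rb")); print(p["tcp"]["tcp_pos"])
print(cast(p,[(233,53),(403.5,53.5),(246,63),(392,64)],.0016)); print(cast(p,[(392,230)],.0016))
q=pickle.load(open("S9.pkl","rb"));C=pickle.load(open("C9.pkl","rb"))
print('side board', cast(q,uncrop([(472,188),(430,322),(127,285),(190,155)],250,110,5),.0016))
print('scene board', cast(C,uncrop([(168,358),(428,268),(95,230)],210,120,5),.0016))
print('plate side', cast(q,uncrop([(202,62),(420,85),(400,137),(178,115)],250,110,5),.093))
print('ped side', cast(q,uncrop([(200,178),(400,202)],250,110,5),.045))
print('plate scene', cast(C,uncrop([(133,143),(168,189)],210,120,5),.093))
print('ped scene', cast(C,uncrop([(155,207)],210,120,5),.045))
E
```

```text
[ 0.5054 -0.1547  0.0709]
[[ 0.6233 -0.0933  0.0016]
 [ 0.6222 -0.2192  0.0016]
 [ 0.6164 -0.1024  0.0016]
 [ 0.6151 -0.2112  0.0016]]
[[ 0.4834 -0.2189  0.0016]]
side board [[ 0.4542 -0.226   0.0016]
 [ 0.4542 -0.095   0.0016]
 [ 0.6237 -0.0942  0.0016]
 [ 0.6235 -0.2267  0.0016]]
scene board [[ 0.6198 -0.0908  0.0016]
 [ 0.4524 -0.0948  0.0016]
 [ 0.6178 -0.22    0.0016]]
plate side [[ 0.6003 -0.1835  0.093 ]
 [ 0.4781 -0.1839  0.093 ]
 [ 0.4786 -0.1311  0.093 ]
 [ 0.599  -0.1284  0.093 ]]
ped side [[ 0.5927 -0.1417  0.045 ]
 [ 0.4802 -0.141   0.045 ]]
plate scene [[ 0.5994 -0.1745  0.093 ]
 [ 0.5967 -0.1254  0.093 ]]
ped scene [[ 0.5923 -0.1717  0.045 ]]
```

The plate is flat above the pedestal. It needs +2 mm in tool y, and x already agrees. Lowering.

>>> {"name": "jog_arm", "arguments": {
  "linear": [
    [0,0.001,0.004],
    [0,0.002,0.011],
    [0,0.002,0.019],
    [0,0.002,0.027],
    [0,0.002,0.033],
    [0,0.002,0.037],
    [0,0.002,0.039],
    [0,0.002,0.0405],
    [0,0.002,0.0415],
    [0,0.002,0.0415]
  ],
  "rot": [
    [0,0,0],
    [0,0,0],
    [0,0,0],
    [0,0,0],
    [0,0,0],
    [0,0,0],
    [0,0,0],
    [0,0,0],
    [0,0,0],
    [0,0,0]
  ]
}}

```text
time: 17.25
tcp_pos: [0.5054, -0.1567, 0.0295]
orientation: [3.142, -0.0, -0.005]
ft_force: [1.0, -0.7, -1.8]
width: 0.0494
```

```bash
python3 - <<'E'
from rig import robot
import cv2,pickle
s=robot.sense()
for k in ["time","tcp_pos","orientation","ft_force","ft_torque","width"]: print(k,s[k])
p=robot.snapshot("side"); c=cv2.resize(p["frame"][110:190,250:370],None,fx=5,fy=5,interpolation=cv2.INTER_CUBIC); cv2.imwrite("pics/s10.png",cv2.convertScaleAbs(c,alpha=1.2))
E
```

```text
time 17.25
tcp_pos [ 0.5054462  -0.15673209  0.02952699]
orientation [ 3.14156001e+00 -1.81493449e-04 -5.25262797e-03]
ft_force [ 1.02553627 -0.6721059  -1.83472751]
ft_torque [ 0.01393537  0.14602213 -0.00586233]
width 0.04935144177242291
```

View pics/s10.png

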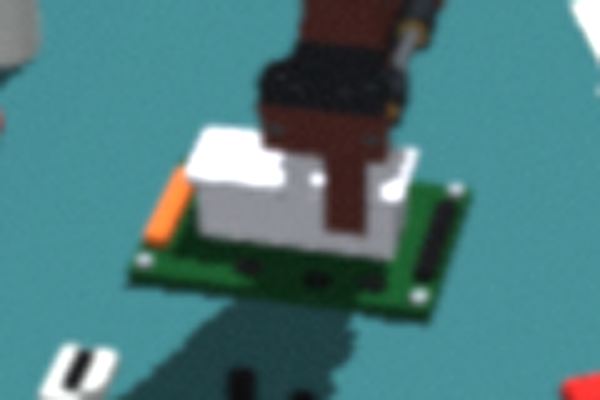

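>>> {"name": "jog_arm", "arguments": {
  "linear": [
    [0,0,0.0002],
    [0,0,0.0004],
    [0,0,0.0006],
    [0,0,0.0008],
    [0,0,0.0008],
    [0,0,0.0008],
    [0,0,0.0008],
    [0,0,0.0008],
    [0,0,0.0008],
    [0,0,0.0008]
  ],
  "rot": [
    [0,0,0],
    [0,0,0],
    [0,0,0],
    [0,0,0],
    [0,0,0],
    [0,0,0],
    [0,0,0],
    [0,0,0],
    [0,0,0],
    [0,0,0]
  ]
}}

```text
time: 18.55
tcp_pos: [0.5055, -0.1567, 0.029]
orientation: [-3.141, -0.0, -0.005]
ft_force: [-2.1, 0.6, 5.7]
width: 0.0496
```

```bash
python3 - <<'E'
from rig import robot
s=robot.sense()
for k in ["time","tcp_pos","ft_force","ft_torque","width"]: print(k,s[k])
E
```

```text
time 18.55
tcp_pos [ 0.50546879 -0.1566838   0.0289568 ]
ft_force [-2.12980233  0.5756505   5.68358074]
ft_torque [ 0.20694119  0.37789118 -0.0166649 ]
width 0.04955637444185047
```

Contact at the predicted height (5.7 N). Releasing, then rising straight up.

>>> {"name": "jog_arm", "arguments": {
  "linear": [
    [0,0,0],
    [0,0,0],
    [0,0,0],
    [0,0,0],
    [0,0,0],
    [0,0,0],
    [0,0,0],
    [0,0,0],
    [0,0,0],
    [0,0,0]
  ],
  "rot": [
    [0,0,0],
    [0,0,0],
    [0,0,0],
    [0,0,0],
    [0,0,0],
    [0,0,0],
    [0,0,0],
    [0,0,0],
    [0,0,0],
    [0,0,0]
  ],
  "gripper": 0.6
}}

```text
time: 19.8
tcp_pos: [0.5054, -0.1567, 0.0287]
orientation: [-3.142, -0.0, -0.005]
ft_force: [-0.0, 0.2, 0.4]
width: 0.0704
```

>>> {"name": "jog_arm", "arguments": {
  "linear": [
    [0,0,-0.005],
    [0,0,-0.015],
    [0,0,-0.03],
    [0,0,-0.05],
    [0,0,-0.08],
    [0,0,-0.11],
    [0,0,-0.14],
    [0,0,-0.165],
    [0,0,-0.18],
    [0,0,-0.18]
  ],
  "rot": [
    [0,0,0],
    [0,0,0],
    [0,0,0],
    [0,0,0],
    [0,0,0],
    [0,0,0],
    [0,0,0],
    [0,0,0],
    [0,0,0],
    [0,0,0]
  ]
}}

```text
time: 21.05
tcp_pos: [0.5059, -0.1568, 0.2098]
orientation: [-3.142, -0.002, -0.005]
ft_force: [0.7, -0.1, -0.7]
width: 0.0703
```

```bash
python3 - <<'E'
from rig import robot
import cv2,pickle
s=robot.sense()
for k in ["time","tcp_pos","orientation","ft_force","width"]: print(k,s[k])
for n in ["wrist","side","scene"]:
    p=robot.snapshot(n);cv2.imwrite(f"pics/{n}11.png",p["frame"]);pickle.dump(p,open(f"{n}11.pkl","wb"))
    if n=="wrist": cv2.imwrite("pics/w11c.png",cv2.resize(p["frame"][20:260,220:430],None,fx=2.5,fy=2.5,interpolation=cv2.INTER_CUBIC))
E
```

```text
time 21.05
tcp_pos [ 0.5059483  -0.15678843  0.20980323]
orientation [-3.14153631e+00 -2.37815622e-03 -5.15860030e-03]
ft_force [ 0.73838168 -0.07052645 -0.65791799]
width 0.0703171264900107
```

View pics/w11c.png

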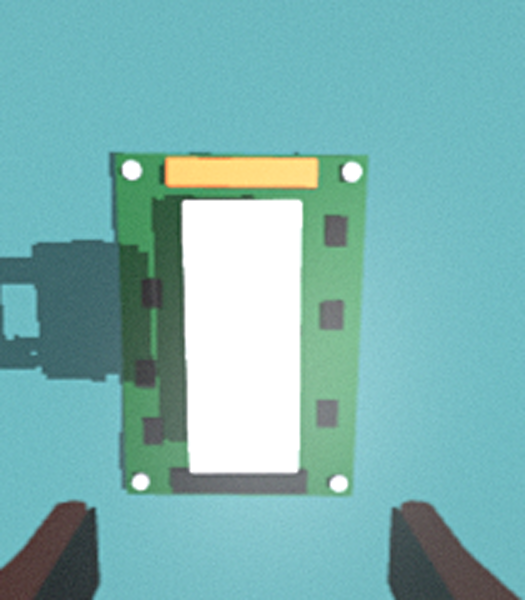

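View pics/side11.png

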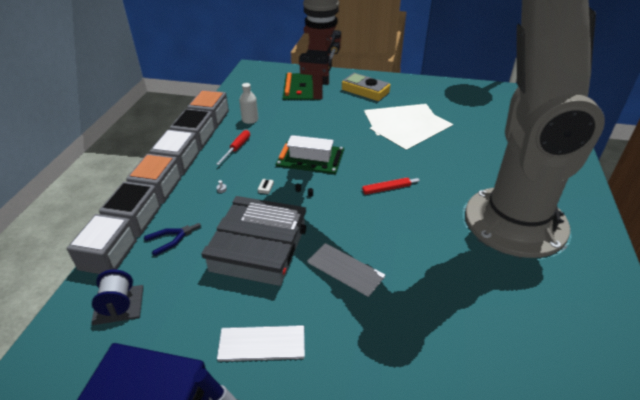

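Plate corners in the crop are (183,200), (302,200), (299,473) and (190,473). Board corners are (111,153), (368,156), (352,494) and (125,490).

```bash
python3 - <<'E'
from h import *
import pickle
np.set_printoptions(precision=4,suppress=True)
p=pickle.load(open("wrist11.pkl","rb"))
for c,z in [([(182,199.5),(302,199.5),(299,473),(190,473)],.051),([(111,153),(368,156),(353,495),(125,490)],.0016),([(132,170),(352,172),(339,484),(140,482)],.004)]:
    W=cast(p,uncrop(c,220,20,2.5),z)[:,:2]
    print(W,W.mean(0),[np.linalg.norm(W[i]-W[i-1]) for i in range(4)],'yaw',np.degrees(np.arctan2(*(W[0]+W[1]-W[2]-W[3])[::-1])))
E
```

```text
[[ 0.598  -0.1312]
 [ 0.5977 -0.1823]
 [ 0.4764 -0.1826]
 [ 0.4767 -0.1317]] [ 0.5372 -0.157 ] [np.float64(0.12131016239018744), np.float64(0.051023038541356536), np.float64(0.12131454240345013), np.float64(0.05085423589032869)] yaw 0.19727029646651634
[[ 0.6234 -0.0935]
 [ 0.6213 -0.2178]
 [ 0.4489 -0.216 ]
 [ 0.4525 -0.0924]] [ 0.5365 -0.1549] [np.float64(0.17087662777148954), np.float64(0.1242389923647693), np.float64(0.1723835337509671), np.float64(0.12358546437241504)] yaw -0.4843925391462684
[[ 0.6153 -0.1037]
 [ 0.6138 -0.2099]
 [ 0.456  -0.2079]
 [ 0.4577 -0.1011]] [ 0.5357 -0.1557] [np.float64(0.15759459362165804), np.float64(0.1062237442041102), np.float64(0.15781754413083204), np.float64(0.10678515174047823)] yaw -0.8402529613004719
```

```bash
python3 - <<'E'
from rig import robot
print(robot.job_done(), robot.sense()["time"])
E
```

```text
the job is handed in; nothing more can be done
the job is handed in; nothing more can be done
```

The plain plate now lies flat on the driver board's pedestal, centred to about 1–2 mm. The job is handed in at about 21 s on the robot's clock.

- **Slide:** I pushed the plate along its lane from behind until about 45 mm (38 %) stuck out beyond the front edge. The wrist and side views both showed it lying flat.
- **Grip and lift:** I gripped the part that stuck out by its sides with 40 N and lifted it clear. It did not slip in the carry: the plate sat at the same place in the gripper before and after.
- **Placing:** I lowered it until it touched the pedestal at about 5.7 N, opened the fingers, and rose straight up to about 0.21 m. The gripper is touching nothing.

**Last checks:** the plate centre is at (0.537, -0.157). Estimates of the board or pedestal centre ranged from (0.536, -0.155) to (0.537, -0.156). The plate's yaw was 0.2° against about -0.5 to -0.8° for the board, so it is aligned to within 1°. The finned sink still looks to be in its lane, judged by eye from the last side view.

**Disagreement:** the early scene view put the pedestal centre about 4 mm off in y from the other views, so I relied on the wrist and side views. No check failed.

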